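# Press the crystal and then the bezel onto a watch case

### The arm

A 6-joint arm with a two-finger parallel gripper is mounted at the origin on a cart in front of the work surface, level with it; the furniture and walls round the work are solid. World frame = base frame: x ahead of the robot, y to its left, z up, the work surface at z = 0. Lengths are in m, angles in rad, forces in N, time in s.
With the tool pointing down it reaches from about 0.35 to 0.775 m from the base axis. Payload 7.3 kg.
Tool frame: the origin (TCP) lies at the centre of the arm's flange, where the gripper is bolted on; the fingertips stand 178 mm ahead of it and the grasp point (between the pads) lies 159 mm ahead of it; z points along the fingers, y is the line along which they close (so a half turn about z gives the same grasp; the last joint's range is limited). The gripper opens to 92 mm and grips with 3 to 60 N. Pads are 19 mm wide; open, the fingers measure 130 mm over their backs; the gripper's body (75 mm by 190 mm) begins 47 mm behind the grasp point.
Start: joints at [-1.472, 0.342, 1.524, -0, 1.275, -0.146], TCP at [0.127, -0.509, 0.405] pointing down, gripper open.
Joint ranges: [-2.53, 2.53], [-0.77, 2.02], [0.04, 2.7], [-1, 4.14], [0.28, 2.66], [-3.11, 3.11]. Speed limits (rad/s): [2.57, 2.57, 3.14, 3.14, 3.14, 3.14].

### API

Orientations are given as [roll, pitch, yaw] about the fixed x, y, z axes, in that order (R = Rz(yaw) Ry(pitch) Rx(roll)).
In Python, from cell import telemetry, vision, ticket gives the robot as it stands.
- The arm moves only by the shell command python3 -m crank 'ROWS' [FORCE]. ROWS is JSON, a list of rows, each a list of 5 numbers: the gripper command: -1 is shut, 1 is fully open, values between are in proportion, then the shift along the tool's x, y, z in mm, then the turn about the tool's z in rad. In form: [[fingers, dx, dy, dz, roll], ...]. A call has 1 to 12 rows; each row is the pose to reach, as a shift and turn from the pose commanded when the call began, along the tool's axes at that moment; what a row does not reach only later rows make up. A row lasts 1/12 s, in which the tool goes at most 41.7 mm and 7.16 degrees, less where a joint would pass 70% of its speed; a pose out of reach is approached as far as the arm can. A call with a gripper value outside its range is refused whole. The fingers move at their own pace and stop on an object; FORCE is the grip in N (left out, the last holds). Time passes only in rows, so rows that repeat a pose let the fingers close. It gives the time, the measured TCP pose, the force, the opening and the grip force at its end, in the units of the state.
- telemetry.observe(): the state, without advancing time (a new reading comes with each control period).
- vision.read_camera(name): name is "scene" or "top"; returns (picture, depth): 384x512x3 uint8, red, green, blue; 384x512 float32, m along the optical axis (not along the pixel's ray), 0 where there is no reading.
- vision.get_calibration(name): a dict with "camera_matrix" (3x3 intrinsics, pixels), "dist" ([k1, k2, p1, p2, k3] as OpenCV has them; the pictures are not rectified), "rvec" (rotation vector, rad) and "tvec" (3), from world to camera coordinates, as OpenCV has them. Camera axes: x right, y down, z forward; pixel columns grow to the right and rows downward; lengths in m; the calibration is good to about 2 mm. A picture is of the moment at which its call begins. get_calibration takes no time and is no camera call.
- ticket.hand_in(): hands the job in; it is judged then, once.
The state is a dict: "time": time; "qpos": joint angles; "qvel": joint speeds; "joint_efforts": joint torques, N m; "tool_pos": TCP position; "tool_rot": TCP orientation; "contact_force": force on the tool from outside, world axes, zero at the start; "torque": the same for the moment, N m; "opening": finger opening in m; "grip_force": force on a finger pad.
Only numpy, scipy, OpenCV 4.12 (cv2) and the standard library are available. Lean on these libraries where they do the work, as an engineer would, in place of code of your own. Each camera call takes 0.05 s, during which the arm holds its last target. There are 200 camera calls.

### The job

Close the watch case in the small two-spindle press with the fingertips alone: push the carriage by its upright handle to its stop under the small-knob spindle and press that knob all the way down to seat the crystal, let it spring back, then push the carriage to its other stop under the wide-knob spindle and press that knob all the way down to seat the bezel. Do not press the wide knob before the crystal is seated, and do not touch the watch itself or move the pot, the tweezers and the black suction holder beside the press. Finish with both knobs released and the carriage still under the wide one.

Things in the scene. Friction and masses are not known exactly. Their poses are not given: they have to be found in the camera images.
- case_press: Press fixed to the worktop: grey base 84 (x) x 166 (y) x 14 mm, 15 mm thick end columns at y +-70 mm, aluminium bridge 44 (x) x 160 (y) mm, top at 68 mm. Two sprung spindles stand in the bridge at y +35 and -35 mm, x 0; which one is on which side varies. Origin: on the worktop under the bridge's middle; x points away from the handle side, y along the bridge and the carriage's travel.
- crystal_knob (a point): Centre of the flat top of the small black knob (22 mm across, 9 mm thick, top 97 mm above the worktop when up) of the crystal spindle, whose white foot is a small solid disc 22 mm across. The point goes down with the knob. z up.
- bezel_knob (a point): Centre of the flat top of the wide black knob (36 mm across, 9 mm thick, top 97 mm above the worktop when up) of the bezel spindle, whose white foot is a cup-like ring 41 mm across. The point goes down with the knob. z up.
- crystal_spindle (a joint): Travel of the small-knob spindle in m, 0 = up, grows downwards. Its spring (1 N at the top, 3 N at the bottom) returns it. With the watch under it the foot meets the crystal after 8 mm, 2 N more press that in, and it stops hard at about 11 mm (12 mm with no watch).
- bezel_spindle (a joint): Travel of the wide-knob spindle in m, 0 = up, grows downwards. Its spring (1 N at the top, 3 N at the bottom) returns it. With the watch under it the foot meets the bezel after 8 mm, 2.5 N more press that on, and it stops hard at about 11 mm (12 mm with no watch).
- carriage (a joint): Position of the carriage along the press's y in m: +0.035 = against the stop under the +y spindle, -0.035 = against the stop under the -y spindle. It starts near the middle, slides with about 1.5 N of friction and stays where it is left. It is captive on its guide rods.
- carriage_handle (a point): Centre of the black grip block on the carriage's upright handle: 24 (x) x 18 (y) x 14 mm, top 77 and underside 63 mm above the worktop; a steel post 16 (x) x 13 (y) mm goes down from it to the carriage. It stands 62 mm in front (-x of the press) of the spindles' line, at the same y as the watch's centre. Pushed on its flat sides, along the press's y.
- case_centre (a point): Centre of the watch in the carriage, at the top of the case's neck, 36 mm above the worktop, on its upright axis. The watch is a steel case 40 mm across held between four pins; crystal and bezel stand on it 3 mm proud, the top of the bezel 40 mm above the worktop.
- crystal (a joint): How far the clear crystal (28 mm across) has been pressed into the case, in m: 0 = as laid on, 0.003 = fully seated. It stays where it is pressed to.
- bezel (a joint): How far the steel bezel ring (41 mm outside) has been pressed onto the case, in m: 0 = as laid on, 0.003 = fully seated. It stays where it is pressed to.
- parts_pot: Bystander: round brass-coloured parts pot with a dark lid, 42 mm across, 20 mm high, standing loose to the left (+y) of the press, level with the handle. Origin at the centre of its underside.
- tweezers: Bystander: brass tweezers, 118 mm long, 13 mm high, lying loose to the right of the press. Origin at the centre of their underside, length along y.
- pickup_valve: Bystander: black waisted rubber suction holder, 26 mm across, 32 mm high, standing loose to the right (-y) of the press, in front of the tweezers. Origin at the centre of its underside.
- watch_case: The steel watch case with its crystal and bezel, held in the carriage; origin on the worktop below the watch's centre, z up. It moves with the carriage. Not to be touched by the robot.

How it is judged:
On the way, in this order (a step that is already met when the one before it is completed fails the run):
1. the carriage has been pushed to its stop under the small-knob spindle, crystal and bezel still proud (horizontal distance between case_centre and crystal_knob below 0.0025 m and value of joint each of crystal, bezel below 0.001 m), for 0.1 s.
2. the small knob has been pressed down and the crystal is seated, the bezel still proud (value of joint crystal above 0.0025 m and value of joint bezel below 0.001 m), for 0.1 s.
3. the small knob is up again and the carriage stands at its stop under the wide-knob spindle (horizontal distance between case_centre and bezel_knob below 0.0025 m and value of joint crystal_spindle below 0.002 m and value of joint bezel below 0.001 m), for 0.1 s.
4. the wide knob has been pressed down and the bezel is seated (value of joint bezel above 0.0025 m), for 0.1 s.
At the end, for the whole second after the job is handed in: Crystal and bezel are both seated (pressed in at least 2.5 of 3 mm), both spindles are back up within 2 mm, and the carriage stands under the wide-knob spindle within 3 mm (value of joint each of crystal, bezel above 0.0025 m and value of joint each of crystal_spindle, bezel_spindle below 0.002 m and horizontal distance between case_centre and bezel_knob below 0.003 m); the robot touches nothing.
It fails at once if the wide knob is pressed (more than 4 mm) before the crystal is seated (value of joint bezel_spindle above 0.004 m and value of joint crystal below 0.0025 m).
It fails at once if the robot touches the watch itself (more than 1 N) (contact force between any of the fingers, the arm and watch_case above 1 N).
It fails at once if the pot is pushed away, lifted or carried (moved more than 15 mm) (distance of parts_pot from where it was at the start of the episode above 0.015 m).
It fails at once if the pair of tweezers is pushed away, lifted or carried (moved more than 15 mm) (distance of tweezers from where it was at the start of the episode above 0.015 m).
It fails at once if the suction holder is pushed away, lifted or carried (moved more than 15 mm) (distance of pickup_valve from where it was at the start of the episode above 0.015 m).
It also fails if it takes over 51 s, if anything falls off the work surface, if the arm or the gripper's body presses on something with over 40 N, if the wrist force passes 120 N, or if a joint passes its speed limit or range.

## Working session

There is one attempt and no reset: what is moved stays moved. The work goes in short steps, Python scripts to look and compute and a shell command to move; the robot and the scene stay as the last step left them, time stands still between calls to the robot, and variables do not carry over. Pictures are saved under pics/ and viewed, at most 10 in all, crops included, and the job is handed in when it is done.

```bash
mkdir -p pics; cat > h.py <<'E'
import numpy as np,cv2
from cell import telemetry,vision,ticket
def grab(n):
    p,d=vision.read_camera(n); np.savez('/tmp/'+n,p=p,d=d); return p,d
def pts(n,d):
    c=vision.get_calibration(n);K=np.array(c['camera_matrix']);R=cv2.Rodrigues(np.array(c['rvec'],float))[0];t=np.array(c['tvec'],float).ravel()
    h,w=d.shape;u,v=np.meshgrid(np.arange(w),np.arange(h))
    q=cv2.undistortPoints(np.stack([u,v],-1).reshape(-1,1,2).astype(np.float64),K,np.array(c['dist'],float)).reshape(h,w,2)
    P=np.dstack([q*d[...,None],d]); W=(P-t)@R
    W[d==0]=np.nan; return W
E
python3 - <<'E'
from h import *
for n in('scene','top'):
    p,d=grab(n); cv2.imwrite(f'pics/{n}0.png',p[...,::-1])
    c=vision.get_calibration(n);R=cv2.Rodrigues(np.array(c['rvec'],float))[0];print(n,-R.T@np.ravel(c['tvec']))
s=telemetry.observe();print(s['time'],s['tool_pos'],s['tool_rot'],s['opening'])
E
```

```text
scene [ 0.04006171 -0.92684755  0.4538692 ]
top [ 0.33642459 -0.33697165  0.92335737]
0.1 [ 0.12725069 -0.50921374  0.40412897] [-3.14022654e+00 -2.20471815e-04  2.44797716e-01] 0.09156198161625581
```

View pics/top0.png

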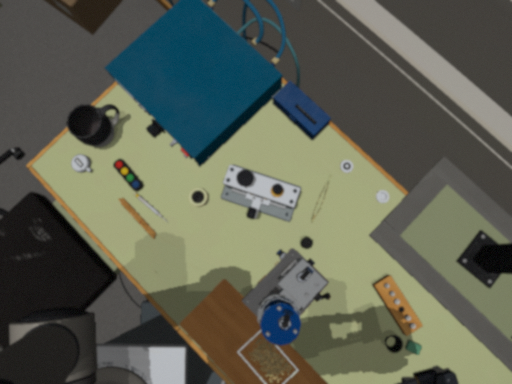

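View pics/scene0.png

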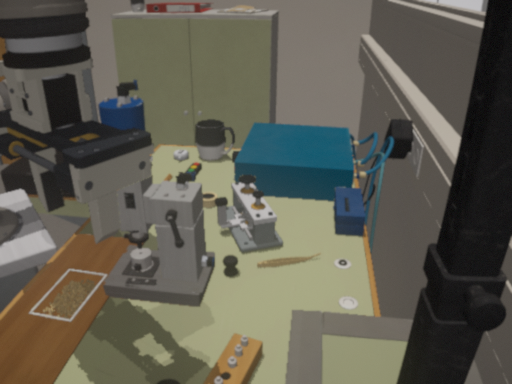

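The top view shows the press near (262,192). The wide knob looks to be at about (245,178), the small knob at (277,190) and the handle at (253,212). The pot is at (199,197), the suction holder at (306,242) and the tweezers at (321,198). A bigger device stands at (290,285), next to the gripper, and there is a tall blue box behind the press.

```bash
python3 - <<'E'
from h import *
z=np.load('/tmp/top.npz');p,d=z['p'],z['d'];W=pts('top',d)
cv2.imwrite('pics/crop.png',cv2.resize(p[150:240,200:320,::-1],None,fx=6,fy=6,interpolation=cv2.INTER_CUBIC))
v,u=np.mgrid[:384,:512]
roi=(u>212)&(u<308)&(v>155)&(v<225)
def rep(n,m):
    X=W[m]; print(n,m.sum(),np.round(np.nanmean(X,0),4),'px',u[m].mean(),v[m].mean())
    return X
Z=W[...,2]
b=roi&(Z>.058)&(Z<.073)&(v<210)
X=rep('bridge',b);r=cv2.minAreaRect((X[:,:2]*1000).astype(np.float32));print(r)
rep('knobs',roi&(Z>.088))
n,l,s,c=cv2.connectedComponentsWithStats((roi&(Z>.085)).astype(np.uint8))
for i in range(1,n):
    if s[i,4]>8: X=rep('k%d'%i,l==i);print(cv2.minAreaRect((X[:,:2]*1000).astype(np.float32)))
n,l,s,c=cv2.connectedComponentsWithStats((roi&(Z>.058)).astype(np.uint8))
for i in range(1,n):
    if s[i,4]>8: X=rep('h%d'%i,l==i);print(X.min(0),X.max(0))
for n,(a,bb) in dict(pot=(199,197),valve=(306,242),mach=(300,275),blue=(215,140),bluebox=(300,110),mach2=(280,322)).items(): print(n,W[bb,a].round(3))
m=(u>180)&(u<520)&(v>130)&(Z>.11); 
n,l,s,c=cv2.connectedComponentsWithStats(m.astype(np.uint8))
for i in range(1,n):
    if s[i,4]>50: X=W[l==i];print('tall',s[i],X.min(0).round(3),X.max(0).round(3))
E
```

```text
bridge 1249 [ 0.4879 -0.3305  0.0683] px 263.02161729383505 186.6052842273819
((491.62347412109375, -325.4114685058594), (160.33152770996094, 44.65165328979492), 70.74128723144531)
knobs 321 [ 0.4963 -0.311   0.0972] px 253.30218068535825 180.13707165109034
k1 232 [ 0.5028 -0.2927  0.0972] px 244.32758620689654 177.09913793103448
((503.31390380859375, -293.05511474609375), (33.98959732055664, 33.791770935058594), 41.48912048339844)
k2 89 [ 0.4794 -0.3586  0.097 ] px 276.69662921348316 188.0561797752809
((479.58966064453125, -358.27093505859375), (18.389421463012695, 20.908674240112305), 89.31381225585938)
h1 1591 [ 0.4895 -0.3266  0.0742] px 261.07291011942175 185.29918290383407
[ 0.44489426 -0.40633675  0.05807847] [ 0.53716757 -0.24574117  0.10184642]
h2 92 [ 0.4326 -0.3045  0.0764] px 250.57608695652175 212.27173913043478
[ 0.42100493 -0.31373152  0.07089292] [ 0.44378589 -0.29478199  0.07975573]
pot [ 0.474 -0.187  0.02 ]
valve [ 0.373 -0.422  0.032]
mach [ 0.309 -0.395  0.185]
blue [ 0.59  -0.228  0.071]
bluebox [ 0.664 -0.414  0.047]
mach2 [ 0.25  -0.355  0.331]
tall [466 131  46  40 920] [ 0.51 -0.83  0.11] [ 0.592 -0.746  0.168]
tall [496 243  16  31 307] [ 0.306 -0.809  0.11 ] [ 0.364 -0.779  0.164]
tall [ 257  257   74   88 3327] [ 0.214 -0.457  0.111] [ 0.34  -0.32   0.334]
tall [394 365  65  19 747] [ 0.145 -0.595  0.226] [ 0.184 -0.516  0.338]
```

View pics/crop.png

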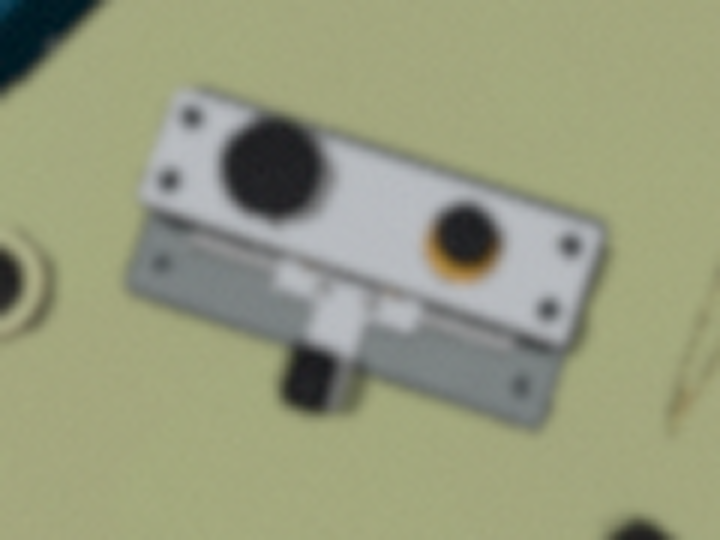

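```bash
python3 -m crank '[[0,0,0,-40,0],[0,0,0,-80,0],[0,0,0,-120,0],[0,0,0,-160,0],[0,0,0,-180,0],[0,40,-14,-180,0.1],[0,80,-28,-180,0.2],[0,120,-43,-180,0.3],[0,160,-57,-180,0.4],[0,200,-72,-180,0.5],[0,240,-86,-180,0.55],[0,280,-100,-180,0.589]]'
cat >> h.py <<'E'
A=-.344;PX=np.array([np.cos(A),np.sin(A)]);PY=np.array([-np.sin(A),np.cos(A)]);O=np.array([.4913,-.3256])
from scipy.spatial.transform import Rotation as Ro
def to(px,py,ztip):
    "tool shift in mm to have tips at press coords, + turn"
    s=telemetry.observe();R=Ro.from_euler('xyz',s['tool_rot']).as_matrix()
    g=np.r_[O+px*PX+py*PY,ztip+.178];tip=np.array(s['tool_pos'])
    r=tip[:2]-O;print('t',round(s['time'],2),'tip press',(r@PX*1e3).round(1),(r@PY*1e3).round(1),((tip[2]-.178)*1e3).round(1),'rot',np.round(s['tool_rot'],4),'F',np.round(s['contact_force'],1),'open',round(s['opening'],3))
    print('shift',(R.T@(g-tip)*1e3).round(1),'roll',round(s['tool_rot'][2]-A,4))
E
python3 -c "
from h import *
to(-.062,0,.13)"
```

```text
time: 1.1
tool_pos: [0.3711, -0.3462, 0.5846]
tool_rot: [-3.141, 0.0, -0.347]
contact_force: [0.5, -1.4, -0.2]
opening: 0.0456
grip_force: 0.0
t 1.1 tip press -106.3 -59.9 406.6 rot [-3.1415e+00  3.0000e-04 -3.4720e-01] F [ 0.5 -1.4 -0.2] open 0.046
shift [ 44.2 -60.  276.6] roll -0.0032
```

```bash
python3 -m crank '[[0,22,-30,0,0],[0,44,-60,0,0],[0,44,-60,40,0],[0,44,-60,80,0],[0,44,-60,120,0],[0,44,-60,160,0],[0,44,-60,200,0],[0,44,-60,240,0],[0,44,-60,276,0],[0,44,-60,276,0]]'
python3 -c "
from h import *
to(-.062,0,.068)
for n in ('scene','top'):
  p,d=grab(n); cv2.imwrite(f'pics/{n}1.png',p[...,::-1])
p=np.load('/tmp/scene.npz')['p'];cv2.imwrite('pics/s1.png',cv2.resize(p[90:290,100:360,::-1],None,fx=3,fy=3))"
```

```text
time: 1.93
tool_pos: [0.4297, -0.3045, 0.3019]
tool_rot: [-3.136, 0.013, -0.344]
contact_force: [-0.1, 1.7, 0.2]
opening: 0.0455
grip_force: 0.0
t 1.93 tip press -65.1 -0.9 123.9 rot [-3.136   0.0129 -0.3443] F [-0.1  1.7  0.2] open 0.046
shift [ 3.8 -0.6 55.8] roll -0.0003
```

View pics/s1.png

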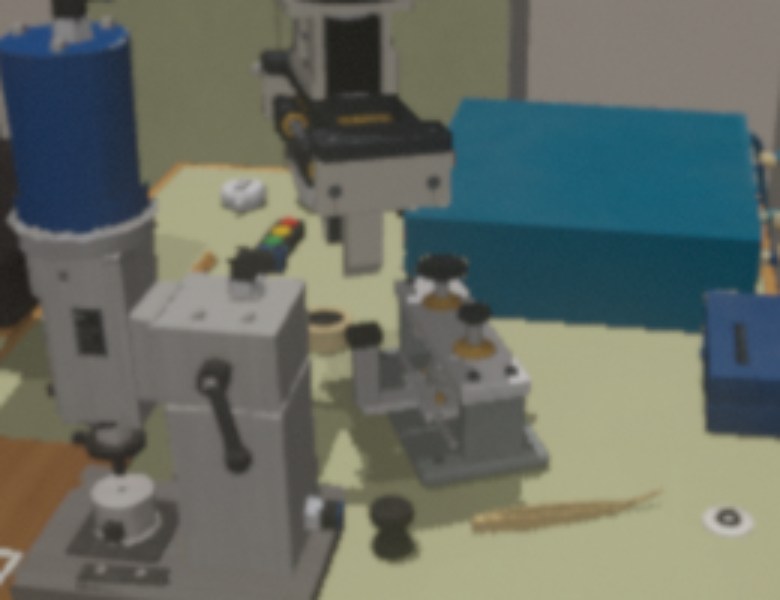

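The gripper hangs directly above the handle, with clear space around it and the bench machine. I'll lower it so the fingers sit either side of the handle, then push towards the small knob (press −y, which is tool +y).

```bash
python3 -m crank '[[0,0,0,20,0],[0,0,0,45,0],[0,0,0,66,0],[0,0,0,66,0],[0,0,6,66,0],[0,0,12,66,0],[0,0,18,66,0],[0,0,24,66,0],[0,0,30,66,0],[0,0,36,66,0],[0,0,42,66,0],[0,0,44,66,0]]'
python3 -c "
from h import *
to(-.062,-.049,.064)
p,d=grab('top');W=pts('top',d)
cv2.imwrite('pics/t2.png',cv2.resize(p[150:240,200:320,::-1],None,fx=6,fy=6))"
```

```text
time: 3.03
tool_pos: [0.4162, -0.3485, 0.2429]
tool_rot: [3.141, -0.0, -0.345]
contact_force: [0.9, 1.0, 1.4]
opening: 0.0458
grip_force: 0.8
t 3.03 tip press -63.0 -46.9 64.9 rot [ 3.1412e+00 -2.0000e-04 -3.4490e-01] F [0.9 1.  1.4] open 0.046
shift [1.  2.1 0.9] roll -0.0009
```

View pics/t2.png

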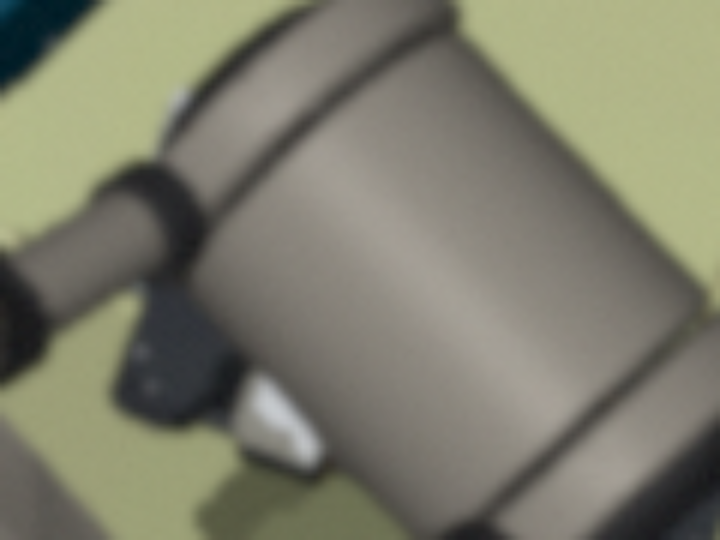

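The arm hides the press in this top view, so I'll go by force and ease on towards the stop.

```bash
python3 -m crank '[[0,0,1,0,0],[0,0,2,0,0],[0,0,3,0,0],[0,0,4,0,0],[0,0,4,0,0],[0,0,4,0,0]]'; python3 -c "
from h import *
to(-.062,-.049,.064)"
```

```text
time: 3.58
tool_pos: [0.4151, -0.3512, 0.2426]
tool_rot: [-3.142, 0.0, -0.344]
contact_force: [0.2, 1.6, -0.4]
opening: 0.0458
grip_force: 0.5
t 3.58 tip press -63.1 -49.8 64.6 rot [-3.1416e+00  5.0000e-04 -3.4400e-01] F [ 0.2  1.6 -0.4] open 0.046
shift [ 1.1 -0.8  0.6] roll 0.0
```

```bash
python3 -m crank '[[0,0,1,0,0],[0,0,2,0,0],[0,0,3,0,0],[0,0,3,0,0],[0,0,3,0,0]]'; python3 -c "
from h import *
to(-.062,-.049,.064)"
```

```text
time: 4.0
tool_pos: [0.4145, -0.3529, 0.2425]
tool_rot: [-3.139, 0.001, -0.344]
contact_force: [3.1, 8.3, -0.3]
opening: 0.0464
grip_force: 4.2
t 4.0 tip press -63.0 -51.6 64.5 rot [-3.1387e+00  9.0000e-04 -3.4440e-01] F [ 3.1  8.3 -0.3] open 0.046
shift [ 1.  -2.6  0.5] roll -0.0004
```

```bash
python3 -m crank '[[0,0,-8,0,0],[0,0,-16,0,0],[0,0,-16,0,0],[0,0,-16,-30,0],[0,0,-16,-55,0],[-1,0,-16,-55,0],[-1,32,-16,-55,0],[-1,63,-16,-55,0],[-1,63,-16,-55,0],[-1,63,-16,-42,0],[-1,63,-16,-42,0],[-1,63,-16,-42,0]]' 20; python3 -c "
from h import *
to(0,-.035,.1)
p,d=grab('scene');cv2.imwrite('pics/s3.png',cv2.resize(p[130:260,190:320,::-1],None,fx=4.5,fy=4.5,interpolation=cv2.INTER_CUBIC))"
```

```text
time: 5.0
tool_pos: [0.4784, -0.36, 0.2838]
tool_rot: [-3.141, 0.002, -0.344]
contact_force: [0.4, -0.8, 0.1]
opening: 0.004
grip_force: 0.0
t 5.0 tip press -0.5 -36.7 105.8 rot [-3.1409e+00  2.3000e-03 -3.4410e-01] F [ 0.4 -0.8  0.1] open 0.004
shift [ 0.5 -1.7  5.8] roll -0.0001
```

View pics/s3.png

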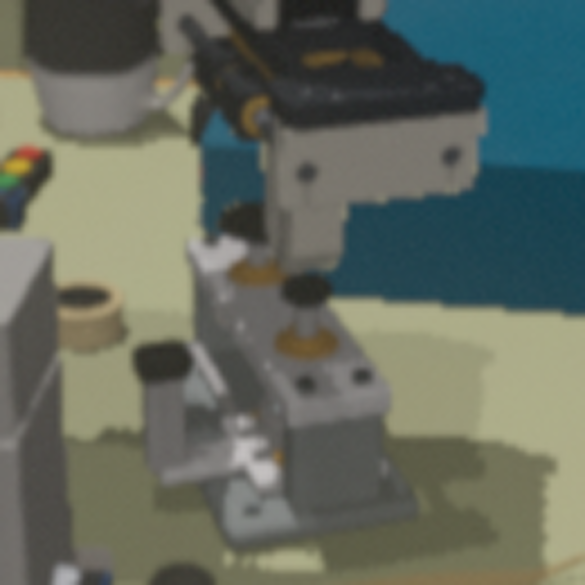

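The handle (163,360) has moved to the near end and the closed fingers are just above the small knob (305,290). I'll check the carriage position from depth, then press.

```bash
python3 -c "
from h import *
d=np.load('/tmp/scene.npz')['d'];W=pts('scene',d)
X=(W[...,:2]-O);x=X@PX;y=X@PY;Z=W[...,2]
m=(x>-.085)&(x<-.04)&(abs(y)<.08)&(Z>.07)&(Z<.082)
print(m.sum(),x[m].min(),x[m].max(),np.percentile(y[m],[2,50,98]),np.median(Z[m]))"
python3 -m crank '[[-1,0,-2,4,0],[-1,0,-2,7,0],[-1,0,-2,9,0],[-1,0,-2,11,0],[-1,0,-2,13,0],[-1,0,-2,15,0],[-1,0,-2,17,0],[-1,0,-2,18,0],[-1,0,-2,18,0],[-1,0,-2,18,0]]'; python3 -c "
from h import *
to(0,-.035,.086)"
```

```text
78 -0.07401753289996099 -0.051306944711202944 [-0.04787779 -0.04285625 -0.03266797] 0.07484537265190386
time: 5.88
tool_pos: [0.4796, -0.3584, 0.2668]
tool_rot: [3.142, -0.0, -0.344]
contact_force: [-1.5, 0.6, 2.8]
opening: 0.0005
grip_force: 1.2
t 5.88 tip press 0.0 -34.8 88.8 rot [ 3.1415 -0.     -0.3442] F [-1.5  0.6  2.8] open 0.001
shift [-0.   0.2  2.8] roll -0.0002
```

```bash
python3 -m crank '[[-1,0,0,1,0],[-1,0,0,2,0],[-1,0,0,3,0],[-1,0,0,4,0],[-1,0,0,4,0],[-1,0,0,4,0]]'; python3 -c "
from h import *
to(0,-.035,.086)"
```

```text
time: 6.38
tool_pos: [0.4796, -0.3584, 0.2637]
tool_rot: [3.141, -0.001, -0.344]
contact_force: [-3.4, 3.6, 10.5]
opening: 0.0003
grip_force: 5.0
t 6.38 tip press 0.0 -34.8 85.7 rot [ 3.1411e+00 -7.0000e-04 -3.4410e-01] F [-3.4  3.6 10.5] open 0.0
shift [-0.   0.2 -0.3] roll -0.0001
```

```bash
python3 -m crank '[[-1,0,0,1,0],[-1,0,0,1.5,0],[-1,0,0,1.5,0],[-1,0,0,1.5,0]]'; python3 -c "
from h import *
to(-.062,-.035,.13)"
```

```text
time: 6.72
tool_pos: [0.4796, -0.3583, 0.2634]
tool_rot: [3.141, -0.001, -0.344]
contact_force: [-5.6, 4.5, 18.5]
opening: 0.0001
grip_force: 9.1
t 6.72 tip press -0.0 -34.8 85.4 rot [ 3.1408e+00 -1.5000e-03 -3.4410e-01] F [-5.6  4.5 18.5] open 0.0
shift [-61.9   0.3 -44.7] roll -0.0001
```

Hard stop reached at 18 N. I'll lift off, straddle the handle again and push towards the wide knob.

```bash
python3 -m crank '[[-1,0,0,-10,0],[-1,0,0,-45,0],[-1,-31,0,-45,0],[0,-62,0,-45,0],[0,-62,1,-45,0],[0,-62,1,-45,0],[0,-62,1,-20,0],[0,-62,1,10,0],[0,-62,1,22,0],[0,-62,1,22,0],[0,-62,1,22,0]]'; python3 -c "
from h import *
to(-.062,.049,.064)"
python3 -m crank '[[0,0,-8,0,0],[0,0,-15,0,0],[0,0,-22,0,0],[0,0,-29,0,0],[0,0,-36,0,0],[0,0,-43,0,0],[0,0,-50,0,0],[0,0,-57,0,0],[0,0,-64,0,0],[0,0,-71,0,0],[0,0,-77,0,0],[0,0,-80,0,0]]'; python3 -c "
from h import *
to(-.062,.049,.064)"
```

```text
time: 7.63
tool_pos: [0.4216, -0.3389, 0.2387]
tool_rot: [-3.141, 0.0, -0.344]
contact_force: [0.2, -0.4, 0.4]
opening: 0.0448
grip_force: 0.0
t 7.63 tip press -61.1 -36.0 60.7 rot [-3.1414e+00  3.0000e-04 -3.4410e-01] F [ 0.2 -0.4  0.4] open 0.045
shift [ -0.9 -85.   -3.3] roll -0.0001
time: 8.63
tool_pos: [0.4481, -0.2622, 0.2391]
tool_rot: [-3.141, 0.001, -0.344]
contact_force: [-1.1, -0.9, 1.1]
opening: 0.0458
grip_force: 0.8
t 8.63 tip press -62.1 45.1 61.1 rot [-3.1413e+00  6.0000e-04 -3.4370e-01] F [-1.1 -0.9  1.1] open 0.046
shift [ 0.1 -3.9 -2.9] roll 0.0003
```

```bash
python3 -m crank '[[0,0,-1,0,0],[0,0,-2,0,0],[0,0,-3,0,0],[0,0,-4,0,0],[0,0,-5,0,0],[0,0,-5,0,0],[0,0,-5,0,0]]'; python3 -c "
from h import *
to(-.062,.049,.064)"
```

```text
time: 9.22
tool_pos: [0.4489, -0.2598, 0.2391]
tool_rot: [3.139, 0.0, -0.344]
contact_force: [-4.9, -8.6, -2.1]
opening: 0.0459
grip_force: 5.0
t 9.22 tip press -62.1 47.6 61.1 rot [ 3.139e+00  4.000e-04 -3.443e-01] F [-4.9 -8.6 -2.1] open 0.046
shift [ 0.1 -1.3 -2.9] roll -0.0003
```

```bash
python3 -m crank '[[0,0,7,0,0],[0,0,14,0,0],[0,0,14,0,0],[0,0,14,-30,0],[0,0,14,-58,0],[-1,0,14,-58,0],[-1,32,13,-58,0],[-1,62,13,-58,0],[-1,62,13,-58,0],[-1,62,13,-43,0],[-1,62,13,-43,0],[-1,62,13,-43,0]]'; python3 -c "
from h import *
to(0,.035,.1)
p,d=grab('scene');cv2.imwrite('pics/s4.png',cv2.resize(p[130:260,190:320,::-1],None,fx=4.5,fy=4.5,interpolation=cv2.INTER_CUBIC))
W=pts('scene',d)
X=(W[...,:2]-O);x=X@PX;y=X@PY;Z=W[...,2]
m=(x>-.085)&(x<-.04)&(abs(y)<.08)&(Z>.07)&(Z<.082)
print(m.sum(),np.percentile(y[m],[2,50,98]))
m=(abs(x)<.012)&(abs(y+.035)<.012)&(Z>.075);print('small knob z',np.percentile(Z[m],[50,95]))"
```

```text
time: 10.22
tool_pos: [0.503, -0.2911, 0.2812]
tool_rot: [-3.14, 0.003, -0.344]
contact_force: [1.0, -0.3, -0.2]
opening: 0.0038
grip_force: 0.0
t 10.22 tip press -0.6 36.4 103.2 rot [-3.1405e+00  2.9000e-03 -3.4420e-01] F [ 1.  -0.3 -0.2] open 0.004
shift [0.6 1.4 3.2] roll -0.0002
66 [0.02304474 0.02691648 0.03686831]
small knob z [0.39661217 0.42384119]
```

View pics/s4.png

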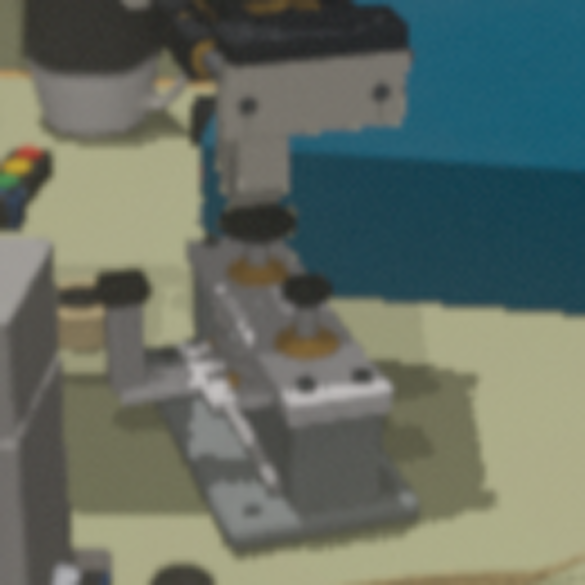

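The handle has moved 69.8 mm, the full travel between stops. The small knob (307,290) is back up and the fingers are over the wide knob (258,220), so I'll press it.

```bash
python3 -m crank '[[-1,0,1,3,0],[-1,0,1,6,0],[-1,0,1,8,0],[-1,0,1,10,0],[-1,0,1,12,0],[-1,0,1,14,0],[-1,0,1,16,0],[-1,0,1,17,0],[-1,0,1,18,0],[-1,0,1,18.5,0],[-1,0,1,18.5,0],[-1,0,1,18.5,0]]'; python3 -c "
from h import *
to(0,.035,.086)"
```

```text
time: 11.27
tool_pos: [0.5031, -0.2926, 0.2641]
tool_rot: [3.141, -0.0, -0.344]
contact_force: [-2.6, -0.4, 5.4]
opening: 0.0004
grip_force: 2.7
t 11.27 tip press 0.0 35.0 86.1 rot [ 3.1412e+00 -3.0000e-04 -3.4420e-01] F [-2.6 -0.4  5.4] open 0.0
shift [-0.   0.   0.1] roll -0.0002
```

```bash
python3 -m crank '[[-1,0,0,1,0],[-1,0,0,2,0],[-1,0,0,2.5,0],[-1,0,0,2.5,0],[-1,0,0,2.5,0]]'; python3 -c "
from h import *
to(0,.035,.086)"
```

```text
time: 11.68
tool_pos: [0.5031, -0.2925, 0.2634]
tool_rot: [3.141, -0.001, -0.344]
contact_force: [-6.9, 2.5, 17.7]
opening: 0.0007
grip_force: 9.0
t 11.68 tip press -0.1 35.1 85.4 rot [ 3.1407e+00 -1.4000e-03 -3.4400e-01] F [-6.9  2.5 17.7] open 0.001
shift [ 0.1  0.1 -0.6] roll -0.0
```

Hard stop again at 18 N, the same height as the crystal. I'll retreat and check.

```bash
python3 -m crank '[[-1,0,0,-10,0],[-1,0,0,-45,0],[-1,0,0,-85,0],[-1,0,0,-125,0],[-1,0,0,-160,0],[-1,0,0,-160,0],[-1,0,0,-160,0]]'; python3 -c "
from h import *
to(0,.035,.086)
p,d=grab('scene');cv2.imwrite('pics/s5.png',cv2.resize(p[130:260,190:320,::-1],None,fx=4.5,fy=4.5,interpolation=cv2.INTER_CUBIC))
W=pts('scene',d)
X=(W[...,:2]-O);x=X@PX;y=X@PY;Z=W[...,2]
m=(x>-.085)&(x<-.04)&(abs(y)<.08)&(Z>.07)&(Z<.082)
print(m.sum(),np.percentile(y[m],[2,50,98]))
for c in(-.035,.035):
  m=(abs(x)<.02)&(abs(y-c)<.02)&(Z>.075)&(Z<.12);print('knob z',np.percentile(Z[m],[50,90]))"
```

```text
time: 12.27
tool_pos: [0.5034, -0.2924, 0.4234]
tool_rot: [3.14, -0.005, -0.344]
contact_force: [-0.5, 0.1, -0.4]
opening: 0.0004
grip_force: 0.0
t 12.27 tip press 0.2 35.3 245.4 rot [ 3.1403 -0.0047 -0.344 ] F [-0.5  0.1 -0.4] open 0.0
shift [-9.000e-01  1.000e-01  1.594e+02] roll -0.0
69 [0.02239779 0.02713524 0.03547292]
knob z [0.09436841 0.09670794]
knob z [0.09562596 0.09672398]
```

View pics/s5.png

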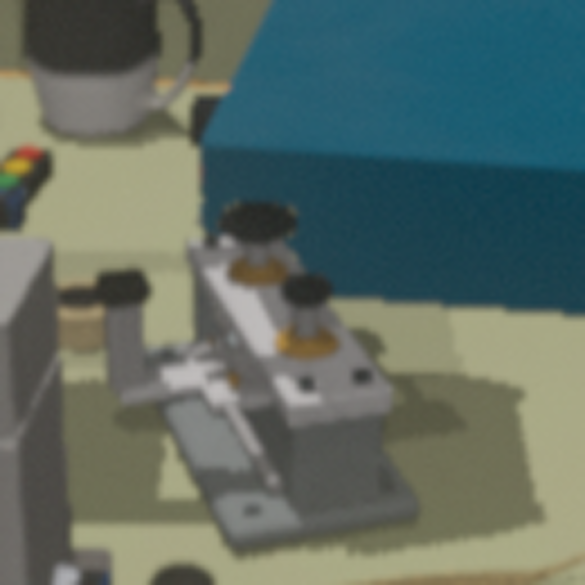

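Both knobs are up, at 97 mm. The handle (122,287) hasn't moved, so the carriage is still under the wide knob, and the robot is clear of everything.

```bash
python3 -c "
from cell import ticket
print(ticket.hand_in())"
```

```text
the job is handed in; nothing more can be done
None
```

I handed the job in at about 12 s. Each knob was pressed to its hard stop (about 18 N), crystal first and then bezel. At the end both knobs were back up, the carriage was under the wide one and the robot was clear. I judged the seating by force and knob height, since the watch itself wasn't visible, and the hand-in returned no verdict.

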